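Show the bored end of a turned file handle to the inspection camera

TASK

Gently take the pale beech handle with the brass ferrule out of the rack, keeping the grip on the soft fresh-turned wood under 50 N, and hold it still in the air in front of the inspection camera so that the camera can check its bore: the bored brass end at the camera's focus point, 110 mm straight out from the lens, and the handle in line with the lens so that this end faces squarely into it. Touch neither the camera nor its stand, and leave the walnut handles and everything else where they are. Finish while still holding the handle there; do not put it down.

Things in the scene. Friction and masses are not known exactly. Their poses are not given: they have to be found in the camera images.
- beech_handle: Pale beech file handle, brass ferrule, 150 mm long, 60 to 130 g. Origin mid-length on its axis; +x runs along it out of the bored brass end (flat, 10 mm bore); roll means nothing. Grip the 32 mm thick barrel, x = -23 to 23 mm; 24 mm necks beyond it, 29 mm butt knob at x = -75. Lies level, axis 60 mm above the table. Soft: grip under 50 N (so both fingers together under 100 N); 20 N carries it.
- bore (a point): Centre of the flat bored brass end of the beech handle: 75 mm from its origin along its +x axis.
- butt (a point): Centre of the plain wooden butt end of the beech handle: 75 mm from its origin along its -x axis.
- walnut_handle_a: A dark walnut file handle with a dark steel ferrule, otherwise the same shape and size as the beech handle, lying in one of the other places of the rack. Origin at the middle of its length on its axis. Leave it where it lies.
- walnut_handle_b: A dark walnut file handle with a dark steel ferrule, otherwise the same shape and size as the beech handle, lying in one of the other places of the rack. Origin at the middle of its length on its axis. Leave it where it lies.
- rack: Fixed plywood rack 140 (x) x 270 (y) mm, 62 mm high; origin under its centre, on the table. Three handles lie in open V rests at y = -85, 0, 85 mm, along the rack's x, bored ends to +x, axis 60 mm up; they lift straight up. The rests stand on 12 mm beams at x = -50 and 50 mm; between these, 88 mm are free along a handle and 50 mm below its axis.
- camera_stand: Fixed stand: blue base plate 120 (x) x 140 (y) x 12 mm, origin under its centre on the table; a 355 mm column at x = +45 mm carries the camera head, which looks to the stand's -x side and 25 degrees down. In this frame the lens is at x = -70, z = 286 mm, the focus point at x = -170, z = 240 mm (y = 0). Heights and tilt are fixed; place and yaw vary.
- camera_head: Camera head: white housing 68 x 46 x 46 mm behind a black lens barrel, 38 mm in diameter, 32 mm long. Origin at the centre of the lens's front; its +x axis points from the focus point into the lens, rising 25 degrees above level. To face the lens, the handle's +x must point the same way.
- focus (a point): The camera's focus point, in empty air: on the line of sight 110 mm in front of the lens, 240 mm above the table. The centre of the bored brass end belongs here.
- wax_jar: Jar of wax, 70 mm diameter, 75 mm high; origin under its centre. Bystander.
- sanding_block: Cork sanding block 60 x 100 x 35 mm; origin under its centre. Bystander.
- dust_brush: Bench brush, 200 mm long, lying on the table; origin under its middle. Bystander.
- turned_knob: Turned wooden knob, 44 mm diameter, 54 mm high; origin under its centre. Bystander.
- wood_ring: Flat wooden ring, 90 mm diameter, 14 mm high; origin under its centre. Bystander.

How it is judged:
By the outcome, as a careful person would: the job done as asked, in the order asked, and still so for the second after the job is handed in, while the arm keeps its last pose, push and grip.
It also fails if it takes over 35 s, if anything falls off the work surface, if the arm or the gripper's body presses on something with over 40 N, if the wrist force passes 120 N, or if a joint passes its speed limit or range.

ROBOT

A 6-joint arm with a two-finger parallel gripper is mounted at the origin on the work surface. World frame = base frame: x ahead of the robot, y to its left, z up, the work surface at z = 0. Lengths are in m, angles in rad, forces in N, time in s.
With the tool pointing down it reaches from about 0.35 to 0.8 m from the base axis. Payload 7.3 kg.
Tool frame: the origin (TCP) lies between the finger pads; the fingertips stand 25 mm ahead of it and the grasp point (between the pads) lies 6 mm ahead of it (r.tip_extent is the distance from the TCP to the fingertips, in m); z points along the fingers, y is the direction in which the jaws open and shut (so a half turn about z gives the same grasp; the last joint's range is limited). The gripper opens to 85 mm and grips with 20 to 120 N. Pads are 22 mm wide; open, the fingers measure 114 mm over their backs; the gripper's body (76 mm by 85 mm) begins 54 mm behind the grasp point. The pads swing forward as they close: fully open they stand 13 mm farther back than shut.
Start: joints at [-1.306, 0.342, 1.524, -0, 1.275, -0.146], TCP at [0.21, -0.481, 0.256] pointing down, gripper open.
Joint ranges: [-2.53, 2.53], [-0.77, 2.02], [0.04, 2.7], [-1, 4.14], [0.28, 2.66], [-3.11, 3.11]. Speed limits (rad/s): [2.57, 2.57, 3.14, 3.14, 3.14, 3.14].

INTERFACE

Orientations are given as a unit quaternion [x, y, z, w].
In Python, from workcell import r, command_gripper, optics gives the robot as it stands. The module is installed in compiled form; this text tells all that it offers. Calls block until the motion is done:
- r.reach(position, orientation): joint-space move of the TCP to a pose.
- r.move_straight(position, orientation=None, speed=0.15, max_force=None): straight line of the TCP; orientation=None keeps the orientation; speed is the mean speed in m/s. With max_force (N) it stops when the force on the tool has changed by that much, and returns True; else False.
- r.movej(angles): joint-space move.
- command_gripper(opening, force=None): finger opening in m; force is the grip in N (None keeps the last); returns when the fingers have stopped.
- r.hold(seconds).
- r.solve_ik(position, orientation): joint angles nearest the present ones, or None.
- r.read_state(): the state.
- optics.get_image(name): name is "scene" or "top" or "wrist"; returns (picture, depth): 420x560x3 uint8, red, green, blue; 420x560 float32, m along the optical axis (not along the pixel's ray), 0 where there is no reading.
- optics.camera_model(name): a dict with "K" (3x3 intrinsics, pixels), "R" (3x3) and "t" (3): a world point X has camera coordinates R X + t; the wrist camera has in their place "tool_from_camera" (4x4, takes a point from camera to tool coordinates, whose origin is the TCP and whose axes are the flange's). Camera axes: x right, y down, z forward; pixel columns grow to the right and rows downward; lengths in m; the calibration is good to about 2 mm. A picture is of the moment at which its call begins: read the wrist's pose just before it. camera_model takes no time and is no camera call.
A pose or a line that the arm cannot do raises r.PlanningError and nothing moves.
- r.finish_job(): hands the job in, once; it reports no verdict.
The state is a dict: "time_s": time; "joint_positions": joint angles; "dq": joint speeds; "tau": joint torques, N m; "eef_pos": TCP position; "eef_rot": TCP orientation; "contact_force": force on the tool from outside, world axes, zero at the start; "torque": the same for the moment, N m; "grip_width": finger opening in m.
Only numpy, scipy, OpenCV 4.12 (cv2) and the standard library are available. Lean on these libraries where they do the work, as an engineer would, in place of code of your own. Each camera call takes 0.05 s, during which the arm holds its last target.

## Working session

There is one attempt and no reset: what is moved stays moved. The work goes in short steps, each a Python script; the robot and the scene stay as the last script left them, time stands still between calls to the robot, and variables do not carry over. Pictures are saved under pics/ and viewed, and the job is handed in when it is done.

```bash
mkdir -p pics; python3 - <<'E'
from workcell import r, command_gripper, optics
import cv2,numpy as np
s=r.read_state(); print(s['time_s'],s['eef_pos'],s['eef_rot'],s['grip_width'])
for n in ("scene","top"):
    im,d=optics.get_image(n); cv2.imwrite(f"pics/{n}1.png",im[:,:,::-1]); np.savez(f"pics/{n}1.npz",im=im,d=d)
    m=optics.camera_model(n); print(n,m)
print(optics.camera_model("wrist"))
E
```

```text
0.0 [ 0.20956097 -0.48096405  0.25563622] [ 9.78981507e-01  2.03947613e-01 -4.82925347e-05 -7.59642974e-04] 0.08536105430452937
scene {'K': array([[423.48656663,   0.        , 271.92947178],
       [  0.        , 423.48656663, 207.15068759],
       [  0.        ,   0.        ,   1.        ]]), 'R': array([[ 0.66423039,  0.74748614, -0.00790318],
       [ 0.5140665 , -0.46443385, -0.72113579],
       [-0.54270951,  0.47493755, -0.69274866]]), 't': array([-0.37073982, -0.16335883,  1.63368719])}
top {'K': array([[516.43981008,   0.        , 294.14202593],
       [  0.        , 516.43981008, 208.56989949],
       [  0.        ,   0.        ,   1.        ]]), 'R': array([[-0.02194177, -0.99974545,  0.00525207],
       [-0.98414376,  0.02067389, -0.17616373],
       [ 0.1760103 , -0.00903414, -0.98434687]]), 't': array([-0.00178631,  0.58168768,  1.68419303])}
{'K': array([[371.24509585,   0.        , 279.34609485],
       [  0.        , 371.24509585, 211.1934043 ],
       [  0.        ,   0.        ,   1.        ]]), 'tool_from_camera': array([[ 2.59727438e-04, -9.59075336e-01, -2.83150901e-01,
         7.23728151e-02],
       [ 9.99999935e-01,  1.78165326e-04,  3.13802466e-04,
        -9.15669006e-04],
       [-2.50512532e-04, -2.83150965e-01,  9.59075320e-01,
        -1.17325005e-01],
       [ 0.00000000e+00,  0.00000000e+00,  0.00000000e+00,
         1.00000000e+00]])}
```

View pics/scene1.png

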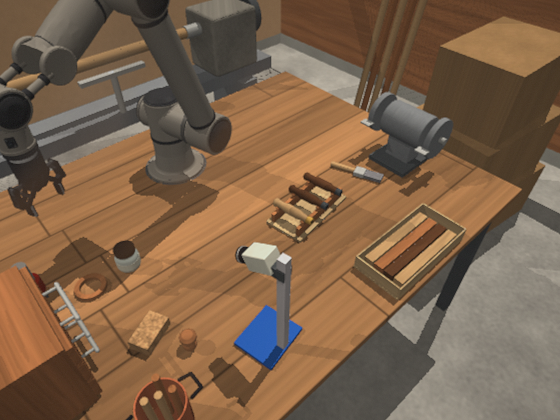

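View pics/top1.png

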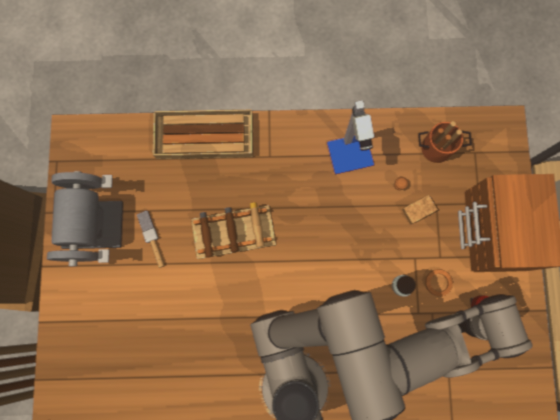

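The scene view shows the beech handle at about (292,212), nearest the camera stand, and the blue plate at (268,336). In the top view the beech is at (256,225), the plate at (350,155) and the lens at (366,147). Next I'll segment and measure.

```bash
cat > h.py <<'E'
import numpy as np,cv2
from workcell import r, command_gripper, optics
def pts(n,d,mask):
    m=optics.camera_model(n);K=m['K'];v,u=np.nonzero(mask&(d>0));z=d[v,u]
    c=np.c_[(u-K[0,2])/K[0,0]*z,(v-K[1,2])/K[1,1]*z,z]
    return (c-m['t'])@m['R'],u,v
def plane(n,uv,h):
    m=optics.camera_model(n);K=m['K'];uv=np.atleast_2d(uv).astype(float)
    ray=np.c_[(uv-K[:2,2])/[K[0,0],K[1,1]],np.ones(len(uv))]@m['R'];o=-m['R'].T@m['t']
    return o+ray*((h-o[2])/ray[:,2])[:,None]
E
python3 - <<'E'
from h import *
for n in("top","scene"):
    f=np.load(f"pics/{n}1.npz");im,d=f['im'],f['d']
    hsv=cv2.cvtColor(im,cv2.COLOR_RGB2HSV)
    m=((hsv[...,0]>100)&(hsv[...,0]<130)&(hsv[...,1]>150)).astype(np.uint8)
    cs,_=cv2.findContours(m,cv2.RETR_EXTERNAL,cv2.CHAIN_APPROX_NONE);c=max(cs,key=cv2.contourArea)
    P=plane(n,c[:,0],0.012)[:,:2]
    rc=cv2.minAreaRect((P*1000).astype(np.float32));print(n,rc,cv2.boxPoints(rc).tolist())
    X,u,v=pts(n,d,np.ones_like(d,bool))
    print('plate z',np.median(pts(n,d,m.astype(bool))[0][:,2]))
    # camera head points
    k=(X[:,2]>.2)&(X[:,2]<.42)&(np.hypot(X[:,0]-P.mean(0)[0],X[:,1]-P.mean(0)[1])<.15)
    print('head',k.sum(),X[k].mean(0),X[k].min(0),X[k].max(0))
    k=(X[:,2]>.03)&(X[:,2]<.1)
    if n=="top":
        cv2.imwrite("pics/crop_t.png",np.hstack([cv2.resize(im[190:270,180:290],None,fx=4,fy=4,interpolation=2)[:,:,::-1][:320,:440],cv2.resize(im[90:180,320:390],(249,320),interpolation=2)[:,:,::-1]]))
    else: cv2.imwrite("pics/crop_s.png",np.hstack([cv2.resize(im[165:245,260:350],None,fx=4,fy=4,interpolation=2)[:,:,::-1],cv2.resize(im[230:370,225:310],None,fx=320/140,fy=320/140,interpolation=2)[:,:,::-1]]))
E
```

```text
top ((781.63330078125, -214.77374267578125), (113.45024108886719, 132.52630615234375), 12.521980285644531) [[711.8907470703125, -162.38560485839844], [740.624267578125, -291.7594909667969], [851.3758544921875, -267.161865234375], [822.642333984375, -137.78799438476562]]
plate z 0.011237843040029796
head 771 [ 0.77295101 -0.2146598   0.32407764] [ 0.70642356 -0.24639746  0.20071051] [ 0.84044627 -0.18904703  0.3604919 ]
scene ((785.5904541015625, -215.06834411621094), (119.20244598388672, 139.82118225097656), 11.969937324523926) [[712.7858276367188, -159.0390625], [741.7844848632812, -295.8200378417969], [858.3950805664062, -271.0976257324219], [829.3964233398438, -134.316650390625]]
plate z 0.010832838913817184
head 1797 [ 0.79702892 -0.21982476  0.31080663] [ 0.70672375 -0.2480171   0.20044172] [ 0.84109843 -0.18790392  0.35660078]
```

View pics/crop_t.png

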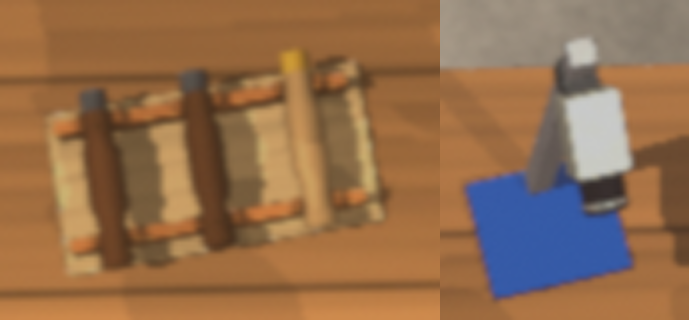

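View pics/crop_s.png

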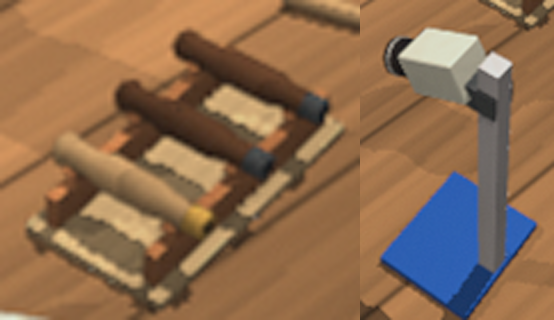

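The beech lies brass end away from the robot, and the scene view puts the stand's yaw near +12°. Next come the beech axis and a closer wrist look at it.

```bash
python3 - <<'E'
from h import *
from scipy.spatial.transform import Rotation as R
for n,(u0,u1,v0,v1) in {"top":(244,268,198,252),"scene":(268,316,190,230)}.items():
    f=np.load(f"pics/{n}1.npz");im,d=f['im'],f['d']
    w=np.zeros(d.shape,bool);w[v0:v1,u0:u1]=1
    X,u,v=pts(n,d,w);k=X[:,2]>.066
    P=X[k];print(n,k.sum(),P.min(0),P.max(0),P.mean(0))
    l=cv2.fitLine(P[:,:2].astype(np.float32),cv2.DIST_HUBER,0,.001,.001).ravel();print(l,np.degrees(np.arctan2(l[1],l[0])))
for uv in [(293,50),(319,228)]:
    print(plane("top",(180+uv[0]/4,190+uv[1]/4),.06))
E
```

```text
top 289 [0.45558008 0.08733822 0.06608253] [0.6037502  0.13616177 0.08301942] [0.52567927 0.11063909 0.07216311]
[0.98610437 0.1661271  0.5256793  0.11063909] 9.562716
scene 368 [0.45474649 0.08870105 0.06600597] [0.60378635 0.21067698 0.07796897] [0.52511356 0.13870757 0.07116802]
[ 0.44314605 -0.89644945  0.5251136   0.13870758] -63.695213
[[0.60355311 0.12231989 0.06      ]]
[[0.45361651 0.102082   0.06      ]]
```

```bash
cat >> h.py <<'E'
from scipy.spatial.transform import Rotation as R
def quat(yaw,pitch=0):
    x=np.array([np.cos(yaw)*np.cos(pitch),np.sin(yaw)*np.cos(pitch),np.sin(pitch)])
    y=np.array([np.sin(yaw),-np.cos(yaw),0]); return R.from_matrix(np.c_[x,y,np.cross(x,y)]).as_quat()
def wrist(name):
    s=r.read_state(); im,d=optics.get_image("wrist")
    cv2.imwrite(f"pics/{name}.png",im[:,:,::-1])
    T=np.eye(4);T[:3,:3]=R.from_quat(s['eef_rot']).as_matrix();T[:3,3]=s['eef_pos']
    T=T@optics.camera_model("wrist")['tool_from_camera']; np.savez(f"pics/{name}.npz",im=im,d=d,T=T); return im,d,T
def wpts(d,T,mask):
    K=optics.camera_model("wrist")['K'];v,u=np.nonzero(mask&(d>0));z=d[v,u]
    return np.c_[(u-K[0,2])/K[0,0]*z,(v-K[1,2])/K[1,1]*z,z]@T[:3,:3].T+T[:3,3]
E
python3 - <<'E'
from h import *
# feasibility of all
yaw=np.radians(7.7); c=np.array([.5286,.112,.06])
for p,q in [((c+[-.02,0,.17]),quat(yaw)),(c+[0,0,.006],quat(yaw)),((.55,-.266,.208),quat(.212,np.radians(25)))]:
    print(r.solve_ik(p,q))
r.reach(c+[-.02,0,.17],quat(yaw))
im,d,T=wrist("w1"); print(r.read_state()['time_s'],r.read_state()['joint_positions'])
E
```

```text
[ 6.95201191e-02  3.57218971e-01  1.57772058e+00 -4.44089210e-16
  1.20665310e+00  1.50592609e+00]
[ 6.69233539e-02  5.93797691e-01  1.70761537e+00 -4.44089210e-16
  8.40179596e-01  1.50332933e+00]
[-0.74251004  0.40732517  1.64880461  0.46483818  0.87777642  0.35333377]
2.5167 [ 6.81174420e-02  3.57292942e-01  1.57762757e+00 -1.26562918e-04
  1.20663305e+00  1.50568731e+00]
```

View pics/w1.png

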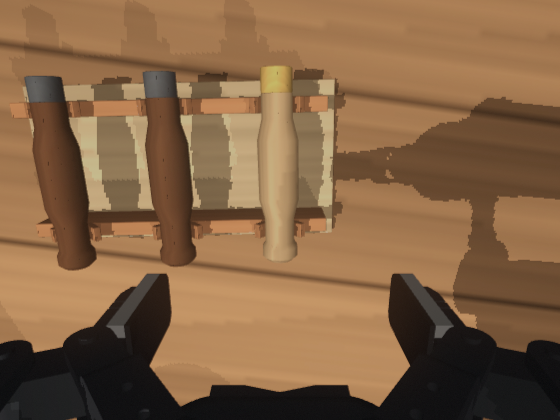

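The wrist view shows the beech nearly upright at columns 258–299, with the brass end near (277,67) and the butt near (280,260). I'll get its axis from depth.

```bash
python3 - <<'E'
from h import *
f=np.load("pics/w1.npz");im,d,T=f['im'],f['d'],f['T']
w=np.zeros(d.shape,bool);w[55:270,245:312]=1
P=wpts(d,T,w);P=P[(P[:,2]>.064)]
print(len(P),P.min(0),P.max(0))
l=cv2.fitLine(P[:,:2].astype(np.float32),cv2.DIST_HUBER,0,.001,.001).ravel();dr=l[:2]*np.sign(l[0]);yaw=np.arctan2(dr[1],dr[0])
s=(P[:,:2]-l[2:])@dr; t=(P[:,:2]-l[2:])@[-dr[1],dr[0]]
print('yaw',np.degrees(yaw),'s',s.min(),s.max(),'len',np.ptp(s))
c=l[2:]+dr*(s.min()+s.max())/2
for a in np.arange(s.min(),s.max(),.012):
    k=(s>=a)&(s<a+.012); print(round(a,3),k.sum(),t[k].min().round(4),t[k].max().round(4),P[k,2].max().round(4))
print('centre',c)
E
```

```text
6521 [0.45467661 0.09218289 0.06402248] [0.60519695 0.13777717 0.07746339]
yaw 8.957299 s -0.07985166692195406 0.07018741325731973 len 0.15003908017927378
-0.08 347 -0.0132 0.0139 0.0756
-0.068 436 -0.0132 0.0138 0.0748
-0.056 392 -0.011 0.0109 0.0732
-0.044 416 -0.0135 0.0142 0.0756
-0.032 559 -0.0152 0.0155 0.0771
-0.02 609 -0.0153 0.0152 0.0772
-0.008 629 -0.0154 0.0155 0.0775
0.004 651 -0.0155 0.0151 0.077
0.016 642 -0.0148 0.0154 0.0771
0.028 524 -0.0119 0.0126 0.074
0.04 525 -0.0113 0.0111 0.0733
0.052 522 -0.0109 0.0109 0.0733
0.064 269 -0.0103 0.0106 0.0735
centre [0.52963466 0.11596157]
```

Length comes to 150 mm, barrel width 31 mm and top height 77 mm, all consistent with the given sizes. Now the grasp.

```bash
python3 - <<'E'
from h import *
yaw=np.radians(8.96); q=quat(yaw); c=np.array([.5296,.1160,.066])
r.reach(c+[0,0,.07],q)
print(r.move_straight(c,q,speed=.1,max_force=15))
command_gripper(0.0,30)
s=r.read_state();print(s['time_s'],s['eef_pos'],s['grip_width'],s['contact_force'])
r.move_straight(c+[0,0,.15],q,speed=.1)
s=r.read_state();print(s['time_s'],s['eef_pos'],s['grip_width'],s['contact_force'])
wrist("w2")
E
```

```text
False
4.3833 [0.52983929 0.11541109 0.06642198] 0.030979575331382576 [-0.38274616 -5.60885847  4.05481696]
6.0333 [0.52931238 0.1159557  0.21533596] 0.03060676382303063 [-0.55263688  0.28637669 -1.43442344]
```

View pics/w2.png

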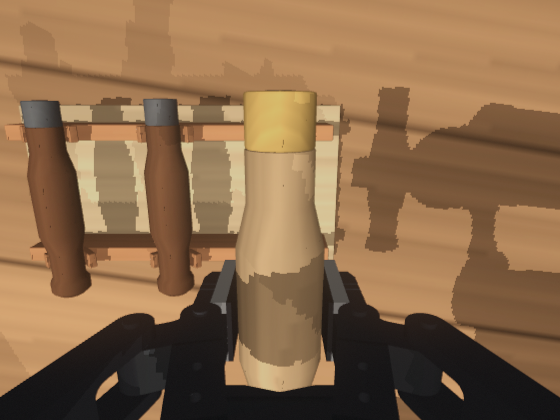

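The handle is held. Brass end spans columns 244–317, rows 92–150, and the walnuts are in place. I'll measure the handle in the tool frame.

```bash
cat >> h.py <<'E'
def intool(name):
    f=np.load(f"pics/{name}.npz");d=f['d'];C=optics.camera_model("wrist")['tool_from_camera']
    w=np.zeros(d.shape,bool);w[60:385,225:335]=1
    P=wpts(d,C,w);return P[(P[:,2]<.02)&(abs(P[:,1])<.0175)&(P[:,2]>-.025)]
E
python3 - <<'E'
from h import *
P=intool("w2");print(P.min(0),P.max(0))
f=np.load("pics/w1.npz")
for a in np.arange(-.03,.085,.008):
    k=(P[:,0]>=a)&(P[:,0]<a+.008)
    if k.sum()>5: Q=P[k];print(round(a,3),k.sum(),'y',((Q[:,1].min()+Q[:,1].max())/2).round(4),np.ptp(Q[:,1]).round(4),'ztop',np.percentile(Q[:,2],2).round(4))
E
```

```text
[-0.0338296  -0.01749545 -0.0193899 ] [0.07559215 0.01749801 0.01991176]
-0.03 536 y -0.0009 0.031 ztop -0.0091
-0.022 1530 y -0.0009 0.031 ztop -0.0096
-0.014 1874 y -0.0003 0.0341 ztop -0.0133
-0.006 2187 y -0.0006 0.0339 ztop -0.0151
0.002 2274 y -0.0004 0.0341 ztop -0.0136
0.01 2323 y 0.0 0.035 ztop -0.0122
0.018 2066 y -0.0008 0.0313 ztop -0.0096
0.026 2108 y -0.0009 0.0295 ztop -0.0085
0.034 1815 y -0.001 0.0257 ztop -0.0066
0.042 1720 y -0.0009 0.0234 ztop -0.0058
0.05 1835 y -0.0009 0.0235 ztop -0.0057
0.058 1908 y -0.0009 0.0235 ztop -0.0057
0.066 2039 y -0.0009 0.0237 ztop -0.0055
0.074 327 y -0.001 0.0233 ztop -0.0052
```

The handle sits parallel to tool x, with its brass face at tool x ≈ 75.5 mm and its axis about 6 mm ahead of the TCP. Next I'll check the stand estimate against the camera head itself.

```bash
python3 - <<'E'
from h import *
c0=np.array([.785,-.215]);yaw=np.radians(12.1)
for n in("top","scene"):
    f=np.load(f"pics/{n}1.npz");im,d=f['im'],f['d'];hsv=cv2.cvtColor(im,cv2.COLOR_RGB2HSV)
    w=(hsv[...,1]<70)&(hsv[...,2]>130)
    def st(X):
        X=X.copy();D=X[:,:2]-c0;X[:,0]=D@[np.cos(yaw),np.sin(yaw)];X[:,1]=D@[-np.sin(yaw),np.cos(yaw)];return X
    def head(S): # into lens frame
        a=np.radians(25);x=S[:,0]+.07;z=S[:,2]-.286
        return np.c_[x*np.cos(a)+z*np.sin(a),S[:,1],-x*np.sin(a)+z*np.cos(a)]
    X=st(pts(n,d,np.ones_like(w))[0]);H=head(X)
    k=(H[:,0]>-.02)&(H[:,0]<.11)&(abs(H[:,1])<.05)&(abs(H[:,2])<.045);H=H[k]
    print(n,k.sum())
    for a in np.arange(-.016,.108,.01):
        j=(H[:,0]>=a)&(H[:,0]<a+.01)
        if j.sum()>2: Q=H[j];print(round(a,3),j.sum(),Q[:,1:].min(0).round(4),Q[:,1:].max(0).round(4))
    print('front x 2%',np.percentile(H[:,0],[0,1,2,5]))
    # refine plate: edge points with subpixel-ish dilation
    m=((hsv[...,0]>100)&(hsv[...,0]<130)&(hsv[...,1]>120));Pm=X[(m.ravel())[(d>0).ravel()]]
    print('plate',Pm.min(0),Pm.max(0))
E
```

```text
top 627
-0.006 20 [-0.0158 -0.0015] [0.0169 0.0236]
0.004 45 [-0.0182 -0.0034] [0.0178 0.028 ]
0.014 45 [-0.0198 -0.0095] [0.018  0.0232]
0.024 40 [-0.0211 -0.0055] [0.0211 0.0268]
0.034 60 [-0.023  -0.0167] [0.0232 0.0336]
0.044 64 [-0.0224 -0.0189] [0.0231 0.0308]
0.054 66 [-0.023  -0.0269] [0.023  0.0306]
0.064 60 [-0.0231 -0.0198] [0.0231 0.0281]
0.074 64 [-0.0237 -0.0212] [0.0234 0.0307]
0.084 65 [-0.0219 -0.0232] [0.0228 0.03  ]
0.094 72 [-0.0223 -0.0333] [0.0228 0.0297]
0.104 26 [-0.0137 -0.0349] [ 0.0143 -0.0005]
front x 2% [-0.00175376  0.00071934  0.00254378  0.00677262]
plate [-0.07732966 -0.06810613 -0.00586181] [0.05649872 0.06809846 0.30076465]
scene 1100
-0.006 30 [-0.0185 -0.0119] [0.0094 0.02  ]
0.004 53 [-0.0185 -0.0112] [0.0152 0.0205]
0.014 53 [-0.0183 -0.0068] [0.012  0.0207]
0.024 22 [-0.0218 -0.0201] [0.0192 0.0234]
0.034 93 [-0.0232 -0.0194] [0.02  0.025]
0.044 97 [-0.0233 -0.0197] [0.023  0.0253]
0.054 101 [-0.0237 -0.0188] [0.0217 0.0253]
0.064 99 [-0.0227 -0.0195] [0.023 0.025]
0.074 111 [-0.0242 -0.0212] [0.0244 0.0248]
0.084 106 [-0.0237 -0.0447] [0.0201 0.0253]
0.094 305 [-0.0228 -0.0445] [0.0236 0.0254]
0.104 30 [-0.0155 -0.0391] [-0.0096 -0.0054]
front x 2% [-0.00236825  0.00087354  0.00261728  0.00917172]
plate [-0.06127508 -0.07002434 -0.00219518] [0.05891337 0.07678633 0.16641283]
```

The head is symmetric about the estimated axis within 0.5 mm, and its front face is within 2 mm of where it should be. Now I'll move in via a retracted pre-pose.

```bash
python3 - <<'E'
from h import *
yaw=np.radians(12.1);q=quat(yaw,np.radians(25));M=R.from_quat(q).as_matrix()
F=np.array([.785-.17*np.cos(yaw),-.215-.17*np.sin(yaw),.24]);print('focus',F)
off=np.array([.0755,-.0003,.0062]);p=F-M@off
a=r.solve_ik(p-M[:,0]*.06,q);print(a)
r.reach(p-M[:,0]*.06,q)
r.move_straight(p,q,speed=.08); r.hold(.5)
s=r.read_state();Mm=R.from_quat(s['eef_rot']).as_matrix()
b=s['eef_pos']+Mm@off;print(s['time_s'],p,s['eef_pos'],'bore err',b-F,'ang',np.degrees(np.arccos(Mm[:,0]@M[:,0])),s['grip_width'],s['contact_force'])
wrist("w3")
for n in("scene","top"):
    im,d=optics.get_image(n); cv2.imwrite(f"pics/{n}2.png",im[:,:,::-1]); np.savez(f"pics/{n}2.npz",im=im,d=d)
P=intool("w3")
for a in np.arange(.034,.085,.008):
    k=(P[:,0]>=a)&(P[:,0]<a+.008)
    if k.sum()>5: Q=P[k];print(round(a,3),k.sum(),'y',((Q[:,1].min()+Q[:,1].max())/2).round(4),'ztop',np.percentile(Q[:,2],2).round(4),Q[:,0].max())
E
```

```text
focus [ 0.61877685 -0.25063516  0.24      ]
[-0.83533544  0.37121321  1.77231915  0.51461761  0.83799359  0.20629725]
8.95 [ 0.54937169 -0.26582115  0.21371143] [ 0.54930426 -0.26589553  0.21372214] bore err [-6.47842343e-05 -8.43445953e-05  9.49302963e-06] ang 0.007602178323345168 0.03105961811558007 [ 0.31121804  0.0212148  -0.69926228]
0.034 1797 y -0.0009 ztop -0.0064 0.041996272890283404
0.042 1717 y -0.0009 ztop -0.0056 0.0499945055408865
0.05 1841 y -0.0009 ztop -0.0056 0.057994876220073904
0.058 1909 y -0.0009 ztop -0.0054 0.06599199421433549
0.066 2028 y -0.0008 ztop -0.0055 0.07398394227048982
0.074 277 y -0.001 ztop -0.0053 0.07511419278858662
```

View pics/scene2.png

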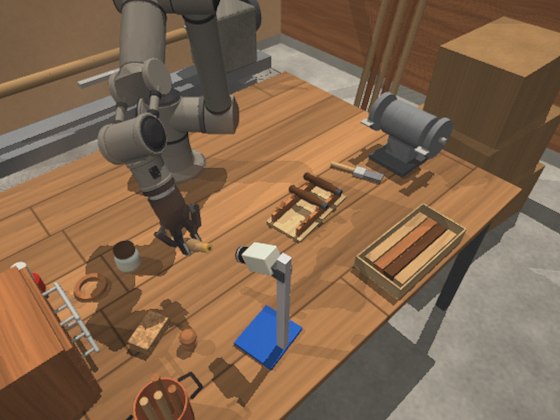

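View pics/top2.png

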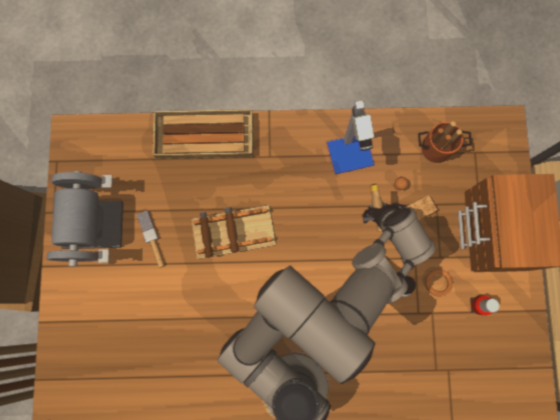

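Scene: the handle points at the lens, brass end at (210,247), with the walnuts still in the rack. Top: brass end at (375,186), lens at (366,147). One independent check of the brass end against the head, using those external views.

```bash
python3 - <<'E'
from h import *
c0=np.array([.785,-.215]);yaw=np.radians(12.1);a=np.radians(25)
for n in("top","scene"):
    f=np.load(f"pics/{n}2.npz");im,d=f['im'],f['d'];X,u,v=pts(n,d,np.ones(d.shape,bool))
    D=X[:,:2]-c0;x=D@[np.cos(yaw),np.sin(yaw)]+.07;y=D@[-np.sin(yaw),np.cos(yaw)];z=X[:,2]-.286
    H=np.c_[x*np.cos(a)+z*np.sin(a),y,-x*np.sin(a)+z*np.cos(a)]
    k=(H[:,0]>-.155)&(H[:,0]<-.09)&(abs(H[:,1])<.03)&(abs(H[:,2])<.03);Q=H[k];print(n,k.sum(),'front',np.percentile(Q[:,0],[95,99,100]))
    for b in np.arange(-.155,-.1,.011):
        q=Q[(Q[:,0]>=b)&(Q[:,0]<b+.011)]
        if len(q):print(round(b,3),len(q),q[:,1:].min(0).round(4),q[:,1:].max(0).round(4))
    h=(H[:,0]>-.02)&(H[:,0]<.11)&(abs(H[:,1])<.03)&(abs(H[:,2])<.035);print('head y',H[h,1].min(),H[h,1].max())
E
```

```text
top 126 front [-0.11144624 -0.11065838 -0.1106284 ]
-0.155 32 [-0.015  -0.0025] [0.009 0.021]
-0.144 30 [-0.0153 -0.0001] [0.0078 0.0164]
-0.133 28 [-0.015   0.0002] [0.0084 0.0182]
-0.122 31 [-0.0131 -0.0118] [0.0084 0.0167]
-0.111 5 [-0.0085 -0.001 ] [0.004  0.0136]
head y -0.025152779670412958 0.0231207977456047
scene 174 front [-0.1110108  -0.11019924 -0.1101017 ]
-0.155 39 [-0.0154 -0.0057] [0.0081 0.0154]
-0.144 27 [-0.0131 -0.0068] [0.0054 0.0133]
-0.133 29 [-0.0143 -0.0061] [0.0037 0.0134]
-0.122 70 [-0.0136 -0.0105] [0.0096 0.0124]
-0.111 9 [-0.014  -0.0063] [0.005  0.0078]
head y -0.023664958638400704 0.024776742581821342
```

Both external views agree that the handle sits about 3 mm to the stand's -y side relative to the head. The same cameras also read the rack about 3 mm lower in y than the wrist did. So this is a shared camera offset, and the relative reading is the one to trust. I'll shift 3 mm and measure again.

```bash
python3 - <<'E'
from h import *
c0=np.array([.785,-.215]);yaw=np.radians(12.1);a=np.radians(25)
s=r.read_state();r.move_straight(s['eef_pos']+.003*np.array([-np.sin(yaw),np.cos(yaw),0]),quat(yaw,a),speed=.02);r.hold(.5)
for n in("top","scene"):
    im,d=optics.get_image(n);np.savez(f"pics/{n}3.npz",im=im,d=d);cv2.imwrite(f"pics/{n}3.png",im[:,:,::-1])
    X,u,v=pts(n,d,np.ones(d.shape,bool))
    D=X[:,:2]-c0;x=D@[np.cos(yaw),np.sin(yaw)]+.07;y=D@[-np.sin(yaw),np.cos(yaw)];z=X[:,2]-.286
    H=np.c_[x*np.cos(a)+z*np.sin(a),y,-x*np.sin(a)+z*np.cos(a)]
    def fit(lo,hi,zl,w):
        k=(H[:,0]>lo)&(H[:,0]<hi)&(abs(H[:,1])<.03)&(H[:,2]>zl)&(H[:,2]<.035);Q=H[k];cs=[]
        for b in np.arange(lo,hi-w+1e-6,w):
            q=Q[(Q[:,0]>=b)&(Q[:,0]<b+w),1]
            if len(q)>8:cs.append((b+w/2,(q.min()+q.max())/2))
        cs=np.array(cs);p=np.polyfit(cs[:,0],cs[:,1],1);return p[0]*57.3,cs[:,1].mean(),np.round(cs[:,1]*1000,1)
    print(n,'handle',fit(-.16,-.112,-.03,.012));print('  head',fit(.03,.1,-.03,.014),'barrel',fit(.002,.03,-.03,.014))
    k=(H[:,0]>-.16)&(H[:,0]<-.08)&(abs(H[:,1])<.03)&(abs(H[:,2])<.03);print(np.percentile(H[k,0],[95,99,100]))
s=r.read_state();print(s['time_s'],s['eef_pos'],s['grip_width'])
E
python3 - <<'E'
import cv2,numpy as np
a=cv2.imread("pics/scene3.png")[200:300,160:300];b=cv2.imread("pics/top3.png")[95:235,330:430]
cv2.imwrite("pics/z3.png",np.hstack([cv2.resize(a,(448,320),interpolation=2),cv2.resize(b,(229,320),interpolation=2)]))
E
```

```text
top handle (np.float64(-0.679802653625957), np.float64(-0.00022993439425510577), array([ 0. , -0.2, -0.5, -0.3]))
  head (np.float64(-0.3227646014038921), np.float64(-3.549328945861088e-06), array([ 0.1,  0.1,  0.2, -0.2, -0.2])) barrel (np.float64(6.109798937854253), np.float64(-0.00010641097725393091), array([-0.9,  0.6]))
[-0.11229714 -0.11078025 -0.11040651]
scene handle (np.float64(2.8824543092001482), np.float64(-0.0013132138431094127), array([-1. , -3.1, -1.6,  0.5]))
  head (np.float64(0.8753730372306018), np.float64(-0.0002642527175788868), array([-0.6, -0.4, -0.8,  0.4,  0.1])) barrel (np.float64(-7.8044104428160015), np.float64(-0.0028281268888687454), array([-1.9, -3.8]))
[-0.11121114 -0.10982708 -0.10963324]
10.0 [ 0.54870258 -0.2629529   0.21372262] 0.03125747132617011
```

View pics/z3.png

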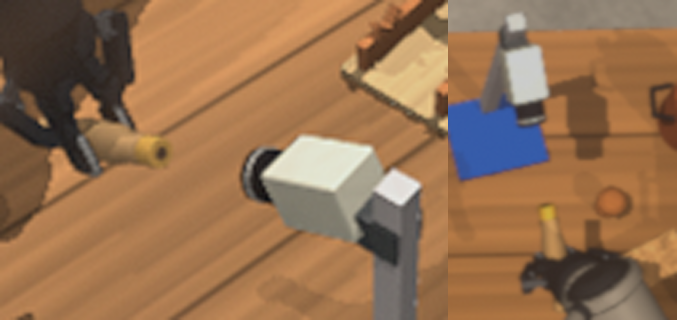

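The views show the brass end facing the lens, now in line with the head within about 1 mm laterally and 110 mm from the lens. Handing in.

```bash
python3 - <<'E'
from h import *
s=r.read_state();print(s['time_s'],s['grip_width'],np.abs(s['dq']).max(),s['contact_force'])
r.finish_job()
E
```

```text
10.0 0.03125747132617011 0.0016024500877292458 [-0.49314241 -0.24720621 -0.00651269]
the job is handed in; nothing more can be done
```

I took the beech handle from the rack with a 30 N grip. It is now held still in front of the inspection camera, and I handed the job in at 10 s. No verdict was reported.

- **Distance and line:** The top and scene views put the brass end 110–111 mm from the lens. It is in line with the head to 0.2 mm sideways in the top view and about 1 mm in the scene view. The held angle is 12.1° yaw and 25° rise.
- **Grip:** The handle did not slip after lifting: the wrist view showed its brass face moved less than 0.5 mm. The grip width stayed at 31 mm.
- **Left alone:** The walnut handles still lie in the rack, and nothing was seen to touch the camera or its stand.

**Where checks disagreed:**
- **Sideways position:** Arm position and outside cameras first differed by 3 mm. I trusted the camera view of the handle relative to the head and shifted it.
- **Height:** One rough check suggested the handle might be about 1.5 mm low. That is within the noise, so I kept the arm's own 240 mm height.
- **Alignment:** The top view agreed on the angle to within 1°. The scene view read about 2° off, but its slices were too noisy to act on.

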